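Dispense one catalyst tablet and push it on to the filter paper

TASK

Press the plunger of the tablet dispenser fully down once and let it come back up, so that a single catalyst tablet is pushed out on to the bench. Then, with the fingertips, gently push that tablet across the bench until the whole of it lies flat on the round filter paper; do not pick it up or squeeze it. The other tablets stay in the dispenser and everything else stays where it stands.

Things in the scene. Friction and masses are not known exactly. Their poses are not given: they have to be found in the camera images.
- dispenser: Tablet dispenser fixed to the bench: white case 102 x 70 mm, 70 mm high, plunger on top; before the case an upright clear magazine tube, 36 mm outside at its black lid, top at 74 mm, holding the tablets. Origin on the bench under the tube's axis, z up. The outlet faces its -x; the case spans x = +23 to +125 mm, the plunger is at x = +65 mm. With the plunger up nothing of it lies before x = -19 mm.
- outlet (a point): Middle of the outlet at the foot of the tube, 7 mm above the bench; x axis points into the dispenser. The plunger drives a flat ejector (20 mm wide, 2.5 to 10.5 mm above the bench) out of it along -x, 2.67 times the plunger's stroke; fully down it leaves the bottom tablet on the bench, its centre 60 to 85 mm before the outlet. It goes back in with the plunger and the next tablet drops.
- plunger_cap (a point): Centre of the top face of the plunger's round black cap, 38 mm across, 120 mm above the bench when up (moves with the plunger); its z axis points up
- plunger (a joint): Downward stroke of the plunger in m: 0 up, 0.030 fully down on its hard stop. A spring pushes it up: about 4 N at the top, 8 N fully down, and up to 4 N more when moved fast (20 N s/m); it comes up by itself when let go
- tablet_0: The lowest tablet in the magazine, the one that is ejected: pale flat disc, 22 mm across, 10 mm thick, 10 to 14 g. Origin at its centre (7 mm above the bench while in the dispenser, 5 mm when lying on the bench); z is its axis
- tablet_1: The second tablet of the stack, like the first, origin at its centre, at first 17 mm above the bench; it drops by 10 mm once the first is out and the plunger is up again. Two more lie on it
- filter_paper: Round white filter paper, 110 mm across, flat and fixed on the bench, so thin that the tablet slides on to it without a step; it lies in front and to one side of the dispenser (either side). Origin at its centre
- beaker: Clear glass beaker without liquid, 50 mm across, 70 mm high, open top, loose; origin at the centre of its underside; to be left alone
- weighing_bottle: Small clear glass weighing bottle with a knobbed lid, 44 mm across, 46 mm high, loose; origin at the centre of its underside; to be left alone
- crucible: White porcelain crucible with lid, 45 mm across, 44 mm high, loose; origin at the centre of its underside; to be left alone
- flask: Clear conical flask, 82 mm across at the foot, 135 mm high, loose; origin at the centre of its underside; to be left alone
- amber_bottle: Brown glass reagent bottle with black cap and paper label, 64 mm across, 130 mm high, loose; origin at the centre of its underside; to be left alone
- spatula: Steel spatula about 180 mm long lying flat, loose; the origin is on the bench near its middle; to be left alone
There are look-alikes about, which are no part of the job. What is shaped like the dispenser but blue or red is not meant.

How it is judged:
By the outcome, as a careful person would: the job done as asked, in the order asked, and still so for the second after the job is handed in, with the robot touching nothing.
It also fails if it takes over 51 s, if anything falls off the work surface, if the arm or the gripper's body presses on something with over 40 N, if the wrist force passes 120 N, or if a joint passes its speed limit or range.

ROBOT

A 6-joint arm with a two-finger parallel gripper is mounted at the origin on the work surface. World frame = base frame: x ahead of the robot, y to its left, z up, the work surface at z = 0. Lengths are in mm, angles in rad, forces in N, time in s.
With the tool pointing down it reaches from about 275 to 1000 mm from the base axis. Payload 8.4 kg.
Tool frame: the origin (TCP) lies on the mounting face of the last link; the fingertips stand 173 mm ahead of it and the grasp point (between the pads) lies 155 mm ahead of it; z points along the fingers, y is the line along which they close (so a half turn about z gives the same grasp; the last joint's range is limited). The gripper opens to 85 mm and grips with 20 to 120 N. Pads are 22 mm wide; open, the fingers measure 114 mm over their backs; the gripper's body (76 mm by 85 mm) begins 54 mm behind the grasp point. The pads swing forward as they close: fully open they stand 13 mm farther back than shut.
Start: joints at [-1.234, 0.353, 1.633, -0, 1.155, -0.002], TCP at [207.721, -589.475, 404.681] pointing down, gripper open.
Joint ranges: [-2.63, 2.63], [-0.92, 2.1], [0.06, 2.66], [-1.3, 4.44], [0, 2.69], [-3.02, 3.02]. Speed limits (rad/s): [2.22, 2.22, 2.79, 3.14, 3.14, 3.14].

INTERFACE

Orientations are given as [roll, pitch, yaw] about the fixed x, y, z axes, in that order (R = Rz(yaw) Ry(pitch) Rx(roll)).
In Python, from rig import r gives the robot as it stands.
- The arm moves only by the tool apply_moves, never from a script. Its argument "deltas" is a list of rows, each an object with "claw": the gripper command: -1 is fully open, 1 is shut, values between are in proportion; "delta_pos": the shift along the tool's x, y, z in cm, a list of three; "yaw": the turn about the tool's z in rad. In form: [{"claw": claw, "delta_pos": [tx, ty, tz], "yaw": yaw}, ...]. A call has 1 to 8 rows; each row shifts and turns the commanded pose from where the row before left it, along the tool's axes as they then stand; what a row does not reach is not made up. A row lasts 1/8 s, in which the tool goes at most 62.5 mm and 10.7 degrees, less where a joint would pass 70% of its speed; a pose out of reach is approached as far as the arm can. A call with a gripper value outside its range is refused whole. The fingers move at their own pace and stop on an object; "grip_force" is the grip in N (left out, the last holds). Time passes only in rows, so rows that do not move let the fingers close. It gives the time, the measured TCP pose, the force, the opening and the grip force at its end, in the units of the state.
- r.sense(): the state, without advancing time (a new reading comes with each control period).
- r.grab_frame(name): name is "scene" or "top" or "wrist"; returns a dict with "img" (400x640x3 uint8, blue, green, red), "z_map" (400x640 float32, mm along the optical axis (not along the pixel's ray), 0 where there is no reading), "fx", "fy", "cx", "cy" (pixels), "dist" ([k1, k2, p1, p2, k3] as OpenCV has them; the pictures are not rectified), "eye" and "rotation" of the camera in the world; the wrist camera has in their place "T_tool_cam" (4x4, takes a point from camera to tool coordinates, whose origin is the TCP and whose axes are the flange's). Camera axes: x right, y up, looking along -z (the intrinsics and any distortion apply to the point x, -y, -z); pixel columns grow to the right and rows downward; lengths in mm; the calibration is good to about 2 mm. A picture is of the moment at which its call begins: read the wrist's pose just before it.
- r.sign_off(): hands the job in; it is judged then, once.
The state is a dict: "clock": time; "qpos": joint angles; "qvel": joint speeds; "joint_efforts": joint torques, N m; "eef_pos": TCP position; "tcp_rot": TCP orientation; "contact_force": force on the tool from outside, world axes, zero at the start; "wrist_torque": the same for the moment, N m; "opening": opening from 0.0 (shut) to 1.0 (fully open); "grasp_force": force on a finger pad.
Only numpy, scipy, OpenCV 4.12 (cv2) and the standard library are available. Lean on these libraries where they do the work, as an engineer would, in place of code of your own. Each camera call takes 0.05 s, during which the arm holds its last target. There are 200 camera calls.

## Working session

There is one attempt and no reset: what is moved stays moved. The work goes in short steps, Python scripts to look and compute and a tool call to move; the robot and the scene stay as the last step left them, time stands still between calls to the robot, and variables do not carry over. Pictures are saved under pics/ and viewed, at most 10 in all, crops included, and the job is handed in when it is done.

Besides the shell and the picture viewer there is one more tool, called after "Call:" by a JSON object that holds its "name" and its "arguments". apply_moves: Moves the arm, as the interface text tells. Its arguments: {"type":"object","properties":{"deltas":{"type":"array"},"grip_force":{"type":"number"}},"required":["deltas"]}

```bash
mkdir -p pics; cat > h.py <<'E'
import numpy as np, cv2
from rig import r
def world(f,u,v,z=None):
    K=np.array([[f['fx'],0,f['cx']],[0,f['fy'],f['cy']],[0,0,1.]])
    p=cv2.undistortPoints(np.array([[[u,v]]],float),K,np.array(f['dist'],float))[0,0]
    d=np.array([p[0],-p[1],-1.])
    R,e=np.array(f['rotation']),np.array(f['eye'])
    if z is None:
        m=f['z_map'][int(v)-1:int(v)+2,int(u)-1:int(u)+2]; m=m[m>0]
        return e+R@(d*np.median(m)) if m.size else None
    w=R@d; return e+w*(z-e[2])/w[2]
E
python3 - <<'E'
from h import *
import pickle
print(r.sense())
for n in ("scene","top"):
    f=r.grab_frame(n); cv2.imwrite(f"pics/{n}1.png",f['img']); pickle.dump(f,open(n+'.pkl','wb'))
    print(n,f['eye'],f['rotation'],f['fx'])
E
```

```text
{'clock': 0.0, 'qpos': array([-1.23440327e+00,  3.53624563e-01,  1.63418493e+00, -8.27006570e-06,
        1.15520917e+00, -2.40269832e-03]), 'qvel': array([-0.00063799, -0.00056583,  0.00098054,  0.00249437, -0.00073287,
       -0.00125498]), 'joint_efforts': array([ 3.06474489e-03, -6.05255985e+01, -3.42065120e+01,  2.43711747e-04,
        9.58128454e-03,  2.17783338e-05]), 'eef_pos': array([ 207.63080996, -589.22698249,  403.95451102]), 'tcp_rot': array([-3.14016663e+00,  4.13505573e-06,  3.38799102e-01]), 'contact_force': array([-0.10644293,  0.21819916,  0.49025893]), 'wrist_torque': array([ 0.00932023, -0.07063613,  0.00670535]), 'grasp_force': 0.0, 'opening': 0.9978063156103155}
scene [1321.52732699 -416.15121027 1139.59948464] [ 0.72022702 -0.00931373  1.13140859] 457.32493774187236
top [ 383.67708184  -25.20988094 1300.21800944] [ 0.11468705  0.03494395 -1.59741718] 405.33129203280976
```

View pics/top1.png

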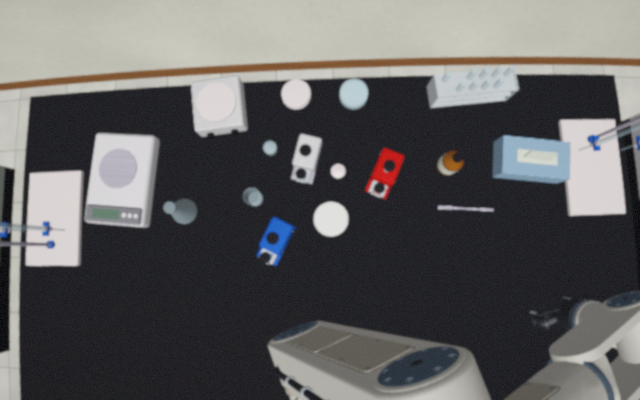

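View pics/scene1.png

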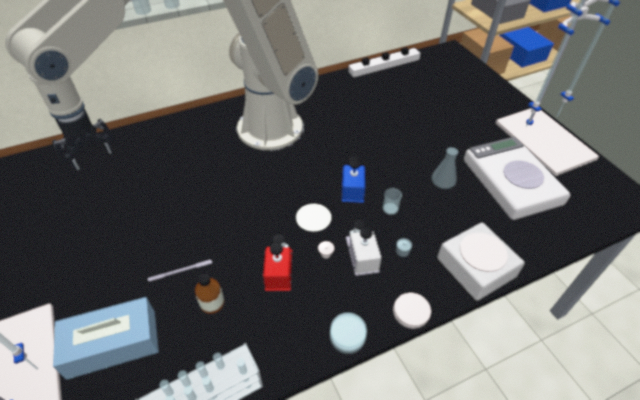

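The top view shows the white dispenser at about (305,158) with its tube at (299,175). The paper is at (331,219), the crucible at (338,171), the beaker at (253,196) and the weighing bottle at (270,148). Next I convert these to world positions.

```bash
python3 - <<'E'
import re
s=open('h.py').read()
s=s.replace("R,e=np.array(f['rotation']),","R,e=Rotation.from_euler('xyz',f['rotation']).as_matrix(),").replace("import numpy as np, cv2","import numpy as np, cv2\nfrom scipy.spatial.transform import Rotation")
open('h.py','w').write(s)
E
python3 - <<'E'
from h import *
import pickle
f=pickle.load(open('top.pkl','rb'))
for n,u,v,z in [('cap',306,150,120),('lid',298,174,74),('paper',331,219,0),('crucible',338,171,44),('beaker',253,196,35),('wb',270,148,46),('blue',273,240,70),('red',385,170,70),('case',303,165,70)]:
    print(n,world(f,u,v,z).round(0),world(f,u,v).round(0))
g=f['img']
# paper blob
m=(g.min(2)>150).astype(np.uint8); n,l,st,c=cv2.connectedComponentsWithStats(m)
for i in range(1,n):
    if 40<st[i,4]<2500: print(st[i],c[i].round(1),world(f,*c[i],0).round(0))
cv2.imwrite('pics/crop.png',cv2.resize(g[120:280,220:420],None,fx=4,fy=4,interpolation=cv2.INTER_CUBIC)[:600])
E
```

```text
cap [671.  35. 120.] [671.  35. 120.]
lid [607.  64.  74.] [607.  64.  74.]
paper [471. -33.   0.] [471. -33.   0.]
crucible [618. -60.  44.] [619. -60.  42.]
beaker [549. 212.  35.] [552. 217.   6.]
wb [699. 154.  46.] [701. 154.  42.]
blue [407. 145.  70.] [406. 138. 119.]
red [ 612. -204.   70.] [ 604. -197.  112.]
case [636.  48.  70.] [636.  48.  68.]
[340  79  28  29 619] [353.4  93. ] [ 890. -122.    0.]
[292 134  29  49 801] [306.2 157. ] [676.  42.   0.]
[ 504  138   57   38 1164] [530.6 158.3] [ 651. -701.    0.]
[264 142  12  12  99] [269.6 147.5] [713. 162.   0.]
[331 164  14  15 168] [337.6 170.8] [627. -60.   0.]
[440 166  12   8  42] [444.4 170.2] [ 618. -408.    0.]
[369 181  16  16  83] [375.1 189.8] [ 561. -179.    0.]
[314 202  34  35 956] [330.5 218.6] [472. -32.   0.]
[438 206  23   3  54] [447.5 207.2] [ 497. -410.    0.]
[467 208  25   3  48] [479.9 208.9] [ 488. -515.    0.]
[121 212  18   7  94] [129.1 215.2] [502. 639.   0.]
[   0  245   20  155 1858] [ 11.7 336.9] [  90. 1076.    0.]
[262 249  14  15  58] [270.1 255.6] [359. 165.   0.]
[ 556  312   84   64 1502] [613.6 346. ] [  25. -945.    0.]
[610 377  11  23  80] [615.1 390.3] [-121. -947.    0.]
[282 381  26  19 164] [293.9 392.4] [-72.  99.   0.]
[629 388  11  12  73] [635.4 395.1] [ -146. -1023.     0.]
```

View pics/crop.png

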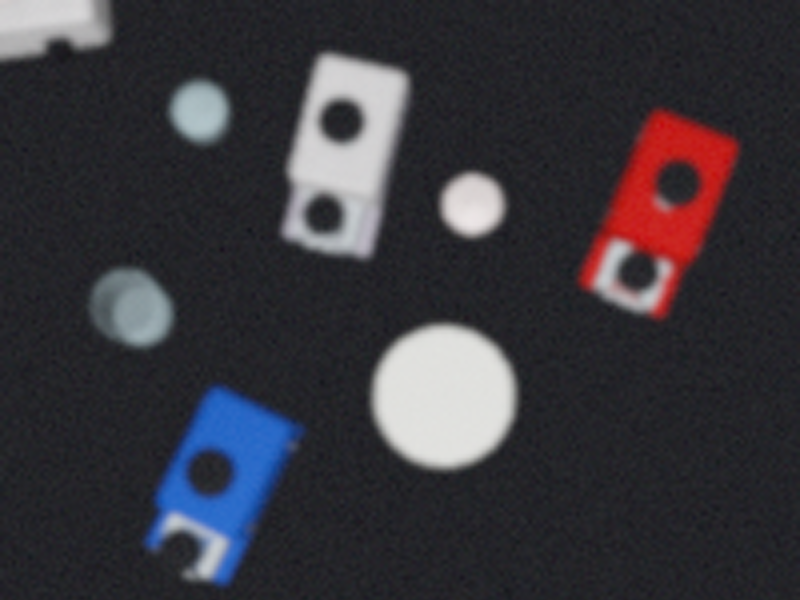

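The crop shows the cap at (341,121) and the lid at (325,214), which are full-image (305,150) and (301,173.5). The paper is a clean disc. The crucible stays to the right of the path.

```bash
python3 - <<'E'
from h import *
import pickle
f=pickle.load(open('top.pkl','rb'))
c=world(f,220+341.5/4-.4,120+121/4-.4,120);l=world(f,220+325/4-.4,120+214/4-.4,74)
print(c,l,c-l,np.hypot(*(c-l)[:2]))
for a,b in [((318,60),(290,175)),((408,75),(378,195))]:
    A=world(f,220+a[0]/4,120+a[1]/4,70);B=world(f,220+b[0]/4,120+b[1]/4,70);d=A-B;print(A,B,np.degrees(np.arctan2(d[1],d[0])))
for s in (0,60,85,): 
    d=(c-l)[:2]/np.hypot(*(c-l)[:2]); print(s,l[:2]-d*(19+s))
# depth of the cap in scene cam
E
```

```text
[671.31894831  38.44126952 120.        ] [609.81520055  55.32997084  74.        ] [ 61.50374776 -16.88870133  46.        ] 63.780398404510265
[731.6862244   57.17729103  70.        ] [640.82699933  80.85408747  70.        ] -14.60575224099135
[717.06394871 -12.78272409  70.        ] [622.77661812  13.10507515  70.        ] -15.352963375641174
0 [591.49340833  60.36106713]
60 [533.6351171   76.24873959]
85 [509.52749576  82.86860312]
```

Call:
{"name": "apply_moves", "arguments": {"deltas": [{"claw": 1,"delta_pos": [4,-2.7,0],"yaw": 0},{"claw": 1,"delta_pos": [4,-2.7,0],"yaw": 0},{"claw": 1,"delta_pos": [4,-2.7,0],"yaw": 0},{"claw": 1,"delta_pos": [4,-2.7,0],"yaw": 0},{"claw": 1,"delta_pos": [4,-2.7,0],"yaw": 0},{"claw": 1,"delta_pos": [4,-2.7,0],"yaw": 0},{"claw": 1,"delta_pos": [4,-2.7,0],"yaw": 0},{"claw": 1,"delta_pos": [4,-2.7,0],"yaw": 0}], "grip_force": 20}}

```text
clock: 1.1
eef_pos: [438.4, -278.0, 404.5]
tcp_rot: [-3.141, 0.0, 0.339]
contact_force: [0.4, 0.0, -0.1]
opening: -0.003
grasp_force: 0.0
```

Call:
{"name": "apply_moves", "arguments": {"deltas": [{"claw": 1,"delta_pos": [4,-2.7,0],"yaw": 0},{"claw": 1,"delta_pos": [4,-2.7,0],"yaw": 0},{"claw": 1,"delta_pos": [4,-2.7,0],"yaw": 0},{"claw": 1,"delta_pos": [4,-2.7,0],"yaw": 0},{"claw": 1,"delta_pos": [4,-2.7,0],"yaw": 0},{"claw": 1,"delta_pos": [4,-2.7,0],"yaw": 0},{"claw": 1,"delta_pos": [4,-2.7,0],"yaw": 0},{"claw": 1,"delta_pos": [0,0,0],"yaw": 0}]}}

```text
clock: 2.1
eef_pos: [640.3, -5.5, 404.0]
tcp_rot: [-3.141, -0.0, 0.342]
contact_force: [-0.4, 0.8, -0.6]
opening: -0.001
grasp_force: 0.0
```

Call:
{"name": "apply_moves", "arguments": {"deltas": [{"claw": 1,"delta_pos": [4.4,-3.1,0],"yaw": 0},{"claw": 1,"delta_pos": [0,0,1.2],"yaw": -0.16},{"claw": 1,"delta_pos": [0,0,1.2],"yaw": -0.16},{"claw": 1,"delta_pos": [0,0,1.2],"yaw": -0.16},{"claw": 1,"delta_pos": [0,0,1.2],"yaw": -0.16},{"claw": 1,"delta_pos": [0,0,1.2],"yaw": -0.16},{"claw": 1,"delta_pos": [0,0,0],"yaw": 0}]}}

```text
clock: 2.98
eef_pos: [669.4, 35.0, 343.5]
tcp_rot: [-3.139, 0.001, 1.137]
contact_force: [-0.7, 0.3, 0.2]
opening: 0.002
grasp_force: 0.0
```

```bash
cat >> h.py <<'E'
def wframe():
    s=r.sense(); f=r.grab_frame('wrist'); T=np.eye(4)
    T[:3,:3]=Rotation.from_euler('xyz',s['tcp_rot']).as_matrix(); T[:3,3]=s['eef_pos']
    W=T@np.array(f['T_tool_cam']); f['rotation']=Rotation.from_matrix(W[:3,:3]).as_euler('xyz'); f['eye']=W[:3,3]
    return f
E
python3 - <<'E'
from h import *
import pickle
f=wframe(); pickle.dump(f,open('w.pkl','wb')); cv2.imwrite('pics/w1.png',f['img']); print(f['eye'],r.sense()['eef_pos'])
E
```

```text
[696.91375636  93.6913131  313.12850824] [669.75278971  35.09646147 344.29673574]
```

View pics/w1.png

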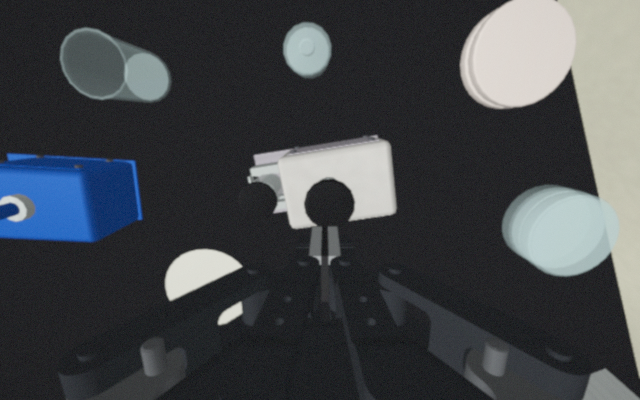

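The wrist view shows the cap centre at about (329,203) and the lid at (259,197), with the beaker and bottle well away.

```bash
python3 - <<'E'
from h import *
import pickle
f=pickle.load(open('w.pkl','rb'))
print(world(f,329,203,120),world(f,329,203),world(f,259,197,74),world(f,216,285,0))
E
```

```text
[674.9600033   39.24701584 120.        ] [675.05177615  39.47460829 120.80733138] [615.27903285  57.75314342  74.        ] [484.40551601 -33.23437033   0.        ]
```

Call:
{"name": "apply_moves", "arguments": {"deltas": [{"claw": 1,"delta_pos": [0.5,0.1,1.5],"yaw": 0},{"claw": 1,"delta_pos": [0,0,1.5],"yaw": 0},{"claw": 1,"delta_pos": [0,0,1.2],"yaw": 0},{"claw": 1,"delta_pos": [0,0,0.5],"yaw": 0},{"claw": 1,"delta_pos": [0,0,0.5],"yaw": 0},{"claw": 1,"delta_pos": [0,0,0.5],"yaw": 0},{"claw": 1,"delta_pos": [0,0,0],"yaw": 0}]}}

```text
clock: 3.9
eef_pos: [673.2, 39.9, 288.0]
tcp_rot: [3.142, -0.0, 1.139]
contact_force: [-2.4, 0.2, 3.4]
opening: -0.003
grasp_force: 2.0
```

Call:
{"name": "apply_moves", "arguments": {"deltas": [{"claw": 1,"delta_pos": [0,0,0.5],"yaw": 0},{"claw": 1,"delta_pos": [0,0,0.5],"yaw": 0},{"claw": 1,"delta_pos": [0,0,0.5],"yaw": 0},{"claw": 1,"delta_pos": [0,0,0.5],"yaw": 0},{"claw": 1,"delta_pos": [0,0,0.4],"yaw": 0},{"claw": 1,"delta_pos": [0,0,0.1],"yaw": 0},{"claw": 1,"delta_pos": [0,0,0],"yaw": 0}]}}

```text
clock: 4.78
eef_pos: [673.4, 39.9, 263.6]
tcp_rot: [3.141, -0.0, 1.139]
contact_force: [-3.0, -0.7, 7.4]
opening: 0.002
grasp_force: 3.6
```

Call:
{"name": "apply_moves", "arguments": {"deltas": [{"claw": 1,"delta_pos": [0,0,0.1],"yaw": 0},{"claw": 1,"delta_pos": [0,0,0],"yaw": 0}]}}

```text
clock: 5.03
eef_pos: [673.4, 39.9, 263.5]
tcp_rot: [3.141, -0.0, 1.139]
contact_force: [-5.7, -0.8, 13.2]
opening: -0.001
grasp_force: 6.7
```

Call:
{"name": "apply_moves", "arguments": {"deltas": [{"claw": 1,"delta_pos": [0,0,0.05],"yaw": 0},{"claw": 1,"delta_pos": [0,0,-0.5],"yaw": 0},{"claw": 1,"delta_pos": [0,0,-1],"yaw": 0},{"claw": 1,"delta_pos": [0,0,-1.2],"yaw": 0},{"claw": 1,"delta_pos": [0,0,-1.5],"yaw": 0},{"claw": 1,"delta_pos": [0,0,-2.5],"yaw": 0},{"claw": 1,"delta_pos": [0,0,-3],"yaw": 0},{"claw": 1,"delta_pos": [0,0,0],"yaw": 0}]}}

```text
clock: 6.02
eef_pos: [674.1, 39.9, 361.5]
tcp_rot: [3.137, -0.002, 1.139]
contact_force: [0.4, 0.3, -0.5]
opening: 0.001
grasp_force: 0.0
```

```bash
python3 - <<'E'
from h import *
import pickle
f=wframe(); pickle.dump(f,open('w.pkl','wb')); cv2.imwrite('pics/w2.png',f['img']); print(r.sense()['eef_pos'])
E
```

```text
[673.48996466  39.90885546 359.71535131]
```

View pics/w2.png

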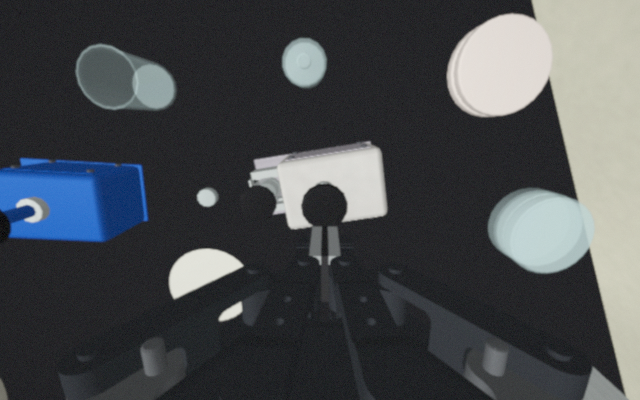

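The tablet lies on the bench at about (207,197), and the plunger is back up with the cap at (324,205).

```bash
python3 - <<'E'
from h import *
import pickle
f=pickle.load(open('w.pkl','rb'))
g=f['img']; m=(g.min(2)>110).astype(np.uint8); n,l,st,c=cv2.connectedComponentsWithStats(m)
for i in range(1,n):
    if 180<c[i][0]<230 and 180<c[i][1]<215: print(st[i],c[i],world(f,*c[i],7),world(f,*c[i]))
# paper: circle fit of the outline pixels on far side
pts=[]
for v in range(252,310,3):
    row=g[v].min(1)>150; us=np.where(row[150:300])[0]
    if us.size: pts.append(world(f,150+us[0]-.5,v,0)[:2])
pts=np.array(pts)
from scipy.optimize import least_squares
s=least_squares(lambda p:np.hypot(*(pts-p).T)-55,[475,-32]); print(s.x,abs(s.fun).max())
f=r.grab_frame('top'); g=f['img']; m=(g.min(2)>120).astype(np.uint8); n,l,st,c=cv2.connectedComponentsWithStats(m)
for i in range(1,n):
    if 10<st[i,4]<1000 and 270<c[i][0]<350 and 180<c[i][1]<240: print(st[i],c[i],world(f,*c[i],9 if st[i,4]<100 else 0))
E
```

```text
[197 188  20  19 296] [206.49662162 197.16216216] [536.42192296  76.56796541   7.        ] [538.11274706  76.79409835  10.31734151]
[476.17312696 -27.21466915] 9.220076711787407
```

Call:
{"name": "apply_moves", "arguments": {"deltas": [{"claw": 0.67,"delta_pos": [0.28,-3.4,0],"yaw": 0},{"claw": 0.67,"delta_pos": [0.28,-3.4,0],"yaw": 0},{"claw": 0.67,"delta_pos": [0.28,-3.4,0],"yaw": 0},{"claw": 0.67,"delta_pos": [0.28,-3.4,0],"yaw": 0},{"claw": 0.67,"delta_pos": [0,0,0],"yaw": 0.1},{"claw": 0.67,"delta_pos": [0,0,3],"yaw": 0},{"claw": 0.67,"delta_pos": [0,0,3],"yaw": 0},{"claw": 0.67,"delta_pos": [0,0,0],"yaw": 0}]}}

```text
clock: 7.12
eef_pos: [553.0, 106.8, 295.5]
tcp_rot: [-3.137, 0.004, 1.039]
contact_force: [-0.6, 0.8, 0.5]
opening: 0.163
grasp_force: 0.0
```

```bash
python3 - <<'E'
from h import *
import pickle
f=wframe(); pickle.dump(f,open('w.pkl','wb')); cv2.imwrite('pics/w3.png',f['img']); s=r.sense(); print(s['eef_pos'],s['tcp_rot'],s['opening'])
E
```

```text
[553.79791619 106.8952409  297.02021862] [-3.13903581e+00  2.26931881e-03  1.03884115e+00] 0.16801732325036006
```

View pics/w3.png

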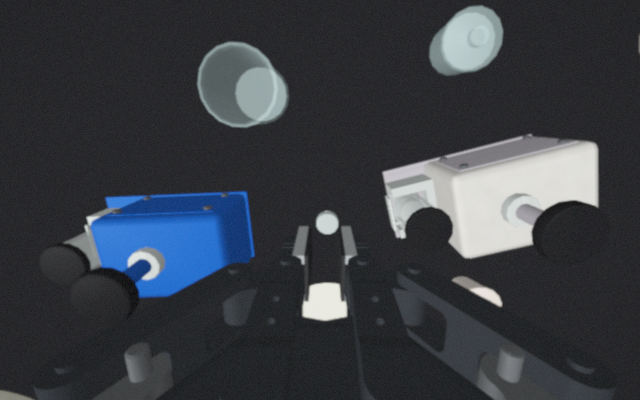

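The tablet is at (327,223), centred between the fingertips, with the paper straight behind it at (325,300). The line of push looks right.

```bash
python3 - <<'E'
from h import *
import pickle
f=pickle.load(open('w.pkl','rb'))
g=f['img']; m=(g.min(2)>110).astype(np.uint8)[205:245,314:341]; 
v,u=np.nonzero(m); print(len(u),u.min()+314,u.max()+314,v.min()+205,v.max()+205)
t=world(f,314+u.mean(),205+v.mean(),7)
T=np.array([553.5,106.8]); a=1.039; x=np.array([np.cos(a),np.sin(a)]); y=np.array([np.sin(a),-np.cos(a)])
for p in (t[:2],np.array([473.,-32]),np.array([477.,-32])): print(p,(p-T)@x,(p-T)@y)
E
```

```text
430 316 338 211 234
[536.8269843   76.28394712] -34.75630495856899 1.1037217713991416
[473. -32.] -160.45151739113115 1.0002834016117794
[477. -32.] -158.42318775830643 4.447873705085368
```

Call:
{"name": "apply_moves", "arguments": {"deltas": [{"claw": 0.67,"delta_pos": [0,0.1,3],"yaw": 0},{"claw": 0.67,"delta_pos": [0,0,3],"yaw": 0},{"claw": 0.67,"delta_pos": [0,0,3],"yaw": 0},{"claw": 0.67,"delta_pos": [0,0,1.5],"yaw": 0},{"claw": 0.67,"delta_pos": [0,0,0.8],"yaw": 0},{"claw": 0.67,"delta_pos": [0,0,0.6],"yaw": 0},{"claw": 0.67,"delta_pos": [0,0,0],"yaw": 0}]}}

```text
clock: 8.05
eef_pos: [555.4, 106.5, 179.5]
tcp_rot: [3.141, -0.0, 1.039]
contact_force: [-0.2, 0.0, 0.2]
opening: 0.163
grasp_force: 0.0
```

Call:
{"name": "apply_moves", "arguments": {"deltas": [{"claw": 0.67,"delta_pos": [0,0,0.2],"yaw": 0},{"claw": 0.67,"delta_pos": [0,0,0.2],"yaw": 0},{"claw": 0.67,"delta_pos": [0,0,0],"yaw": 0}]}}

```text
clock: 8.43
eef_pos: [555.2, 106.5, 175.2]
tcp_rot: [3.142, -0.0, 1.039]
contact_force: [0.4, 0.0, 0.5]
opening: 0.163
grasp_force: 0.0
```

```bash
python3 - <<'E'
from h import *
import pickle
f=wframe(); pickle.dump(f,open('w.pkl','wb')); cv2.imwrite('pics/w4.png',f['img'][150:350,200:450].repeat(3,0).repeat(3,1)); s=r.sense(); print(s['eef_pos'],s['contact_force'],s['opening'])
E
```

```text
[555.22844301 106.49040083 175.22878154] [-0.73971639  0.87721435  0.21193632] 0.17035728400934635
```

View pics/w4.png

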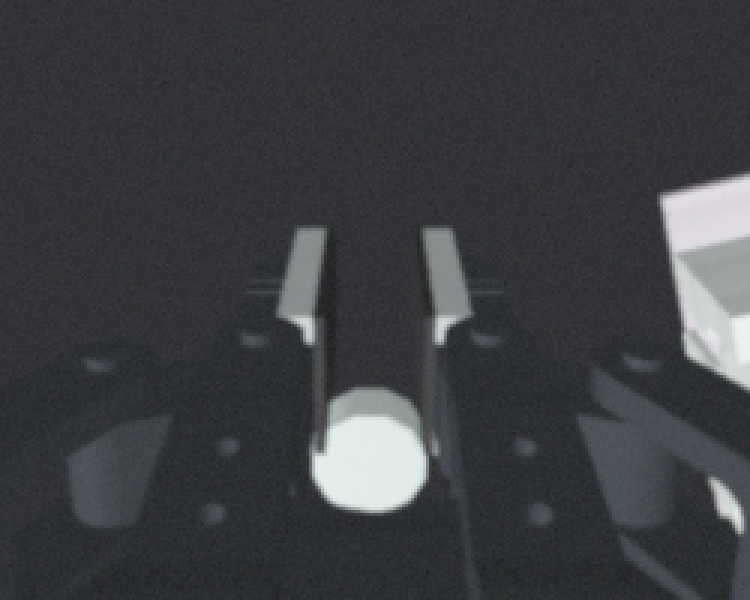

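The tablet's top face (crop ~(370,465)) is centred between the pads, whose tip edges are at crop x = 326 and 425. I measure the real gap before pushing.

```bash
python3 - <<'E'
from h import *
import pickle
f=pickle.load(open('w.pkl','rb'))
T=np.array([555.2,106.5]); a=1.039; x=np.array([np.cos(a),np.sin(a)]); y=np.array([np.sin(a),-np.cos(a)])
def q(n,cu,cv,z=None):
    p=world(f,200+cu/3,150+cv/3,z); print(n,p.round(1),((p[:2]-T)@x).round(1),((p[:2]-T)@y).round(1))
q('tipL',326,230,4);q('tipR',425,230,4);q('LpadZ',310,240);q('RpadZ',440,240);q('LpadZ',300,300);q('RpadZ',450,300)
q('tab',370,465,10);q('tab',370,465);q('tabL',311,465,10);q('tabR',428,465,10);q('tabnear',370,388,0);q('tabtop near',370,415,10);q('far',370,512,10)
E
```

```text
tipL [552.9 118.4   4. ] 9.0 -8.0
tipR [568.3 109.2   4. ] 9.0 9.9
LpadZ [551.6 120.7  12.1] 10.4 -10.3
RpadZ [570.8 109.4  12.1] 10.4 11.9
LpadZ [551.6 120.4  34.3] 10.2 -10.1
RpadZ [570.5 109.6  34.8] 10.4 11.6
tab [537.   75.8  10. ] -35.7 -0.2
tab [537.1  76.1  10.4] -35.4 -0.2
tabL [527.4  81.5  10. ] -35.7 -11.2
tabR [546.3  70.3  10. ] -35.7 10.7
tabnear [542.   84.5   0. ] -25.7 -0.2
tabtop near [542.4  85.   10. ] -25.0 -0.1
far [531.7  66.9  10. ] -46.1 -0.2
```

Call:
{"name": "apply_moves", "arguments": {"deltas": [{"claw": 0.8,"delta_pos": [0,-0.1,0],"yaw": 0},{"claw": 0.8,"delta_pos": [0,0,0],"yaw": 0},{"claw": 0.8,"delta_pos": [0,0,0.15],"yaw": 0},{"claw": 0.8,"delta_pos": [0,0,0.1],"yaw": 0},{"claw": 0.8,"delta_pos": [0,0,0],"yaw": 0}]}}

```text
clock: 9.1
eef_pos: [554.5, 107.0, 173.7]
tcp_rot: [3.141, -0.0, 1.039]
contact_force: [-4.1, -0.7, 13.8]
opening: 0.099
grasp_force: 7.3
```

```bash
python3 - <<'E'
from h import *
f=wframe(); s=r.sense(); print(s['eef_pos'],s['contact_force'],s['opening'])
z=f['z_map']
for u in (302,304,306,308,345,347,349):
    col=[(v,world(f,u,v)) for v in range(222,262,2)]
    col=[(v,p[2].round(1)) for v,p in col if p is not None]; print(u,col[:12])
E
```

```text
[554.51013156 107.03240069 173.7129953 ] [-3.72838753 -1.16018896 14.80754613] 0.09745843847769647
302 [(222, np.float64(0.2)), (224, np.float64(0.4)), (226, np.float64(0.5)), (228, np.float64(0.3)), (230, np.float64(0.5)), (232, np.float64(1.0)), (234, np.float64(6.1)), (236, np.float64(10.0)), (238, np.float64(19.2)), (240, np.float64(22.4)), (242, np.float64(24.8)), (244, np.float64(26.9))]
304 [(222, np.float64(0.4)), (224, np.float64(0.6)), (226, np.float64(0.7)), (228, np.float64(7.2)), (230, np.float64(9.5)), (232, np.float64(12.8)), (234, np.float64(15.8)), (236, np.float64(18.2)), (238, np.float64(19.6)), (240, np.float64(22.7)), (242, np.float64(24.8)), (244, np.float64(26.6))]
306 [(222, np.float64(0.3)), (224, np.float64(0.1)), (226, np.float64(4.2)), (228, np.float64(7.8)), (230, np.float64(10.4)), (232, np.float64(12.8)), (234, np.float64(15.5)), (236, np.float64(18.3)), (238, np.float64(20.3)), (240, np.float64(22.9)), (242, np.float64(25.0)), (244, np.float64(27.3))]
308 [(222, np.float64(-0.3)), (224, np.float64(0.1)), (226, np.float64(5.2)), (228, np.float64(7.0)), 
[... 394 characters left out ...]
.1)), (238, np.float64(21.2)), (240, np.float64(22.9)), (242, np.float64(25.5)), (244, np.float64(27.4))]
347 [(222, np.float64(-0.1)), (224, np.float64(0.6)), (226, np.float64(0.9)), (228, np.float64(0.5)), (230, np.float64(0.4)), (232, np.float64(0.8)), (234, np.float64(7.2)), (236, np.float64(9.6)), (238, np.float64(19.5)), (240, np.float64(21.9)), (242, np.float64(24.5)), (244, np.float64(27.6))]
349 [(222, np.float64(0.9)), (224, np.float64(0.4)), (226, np.float64(0.3)), (228, np.float64(0.7)), (230, np.float64(0.2)), (232, np.float64(0.6)), (234, np.float64(1.1)), (236, np.float64(9.0)), (238, np.float64(11.2)), (240, np.float64(13.3)), (242, np.float64(16.3)), (244, np.float64(19.1))]
```

Call:
{"name": "apply_moves", "arguments": {"deltas": [{"claw": 0.8,"delta_pos": [0,0,-0.4],"yaw": 0},{"claw": 0.8,"delta_pos": [0,0,0],"yaw": 0}]}}

```text
clock: 9.4
eef_pos: [554.5, 107.0, 176.9]
tcp_rot: [3.141, -0.0, 1.039]
contact_force: [0.3, 0.2, 0.8]
opening: 0.097
grasp_force: 0.0
```

Call:
{"name": "apply_moves", "arguments": {"deltas": [{"claw": 0.8,"delta_pos": [-0.4,0,0],"yaw": 0},{"claw": 0.8,"delta_pos": [-0.4,0,0],"yaw": 0},{"claw": 0.8,"delta_pos": [-0.4,0,0],"yaw": 0},{"claw": 0.8,"delta_pos": [-0.3,0,0],"yaw": 0},{"claw": 0.8,"delta_pos": [-0.3,0,0],"yaw": 0},{"claw": 0.8,"delta_pos": [-0.4,0,0],"yaw": 0},{"claw": 0.8,"delta_pos": [-0.4,0,0],"yaw": 0},{"claw": 0.8,"delta_pos": [-0.4,0,0],"yaw": 0}]}}

```text
clock: 10.4
eef_pos: [539.0, 80.9, 176.7]
tcp_rot: [3.142, 0.0, 1.039]
contact_force: [0.1, -0.2, 0.1]
opening: 0.102
grasp_force: 0.0
```

```bash
cat > t.py <<'E'
from h import *
s=r.sense(); f=wframe(); g=f['img']; 
m=(g.min(2)>110); T=s['eef_pos'][:2]; a=s['tcp_rot'][2]; x=np.array([np.cos(a),np.sin(a)]); y=np.array([np.sin(a),-np.cos(a)])
P=[]
for v,u in zip(*np.nonzero(m[250:345,285:370])):
    p=world(f,u+285.,v+250.)
    if p is not None and 7<p[2]<13: P.append(p)
P=np.array(P); c=(P.min(0)+P.max(0))/2; d=P.mean(0)
print(s['eef_pos'].round(1),s['opening'],len(P),d,(d[:2]-T)@x,(d[:2]-T)@y,np.ptp((P[:,:2]-T)@y))
E
python3 t.py
```

```text
[539.   80.9 176.7] 0.10192429888972576 606 [528.96574878  62.82643519  10.3107402 ] -20.685404992744363 0.49796210499959065 9.56281539505506
```

Call:
{"name": "apply_moves", "arguments": {"deltas": [{"claw": 0.8,"delta_pos": [-0.5,0,0],"yaw": 0},{"claw": 0.8,"delta_pos": [-0.5,0,0],"yaw": 0},{"claw": 0.8,"delta_pos": [-0.5,0,0],"yaw": 0},{"claw": 0.8,"delta_pos": [-0.5,0,0],"yaw": 0},{"claw": 0.8,"delta_pos": [-0.5,0,0],"yaw": 0},{"claw": 0.8,"delta_pos": [-0.5,0,0],"yaw": 0},{"claw": 0.8,"delta_pos": [-0.5,0,0],"yaw": 0},{"claw": 0.8,"delta_pos": [-0.5,0,0],"yaw": 0}]}}

```text
clock: 11.45
eef_pos: [518.7, 46.4, 176.7]
tcp_rot: [3.142, -0.0, 1.039]
contact_force: [-0.6, 0.1, -0.7]
opening: 0.102
grasp_force: 0.0
```

Call:
{"name": "apply_moves", "arguments": {"deltas": [{"claw": 0.8,"delta_pos": [-0.5,0,0],"yaw": 0},{"claw": 0.8,"delta_pos": [-0.5,0,0],"yaw": 0},{"claw": 0.8,"delta_pos": [-0.5,0,0],"yaw": 0},{"claw": 0.8,"delta_pos": [-0.5,0,0],"yaw": 0},{"claw": 0.8,"delta_pos": [-0.5,0,0],"yaw": 0},{"claw": 0.8,"delta_pos": [-0.5,0,0],"yaw": 0},{"claw": 0.8,"delta_pos": [-0.4,0,0],"yaw": 0},{"claw": 0.8,"delta_pos": [-0.4,0,0],"yaw": 0}]}}

```text
clock: 12.45
eef_pos: [499.5, 13.7, 176.7]
tcp_rot: [3.142, -0.0, 1.039]
contact_force: [0.3, -0.3, -0.8]
opening: 0.098
grasp_force: 0.0
```

```bash
python3 t.py; python3 - <<'E'
from h import *
f=wframe(); cv2.imwrite('pics/w5.png',f['img'])
E
```

```text
[499.5  13.7 176.7] 0.09770234628229706 603 [489.36731563  -4.4654507   10.31411803] -20.800769811610888 0.47329004933250185 10.727968753687366
```

View pics/w5.png

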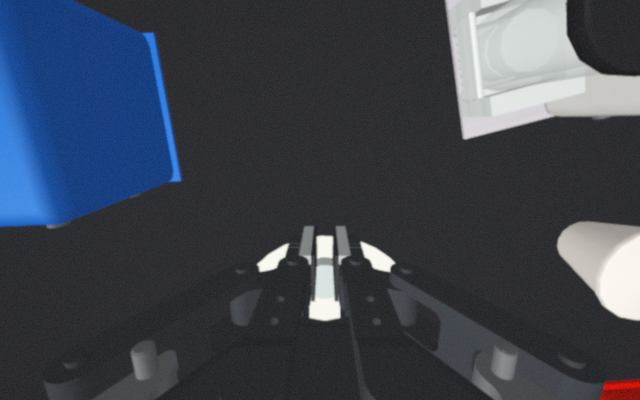

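The tablet sits cradled between the tips at (324,275), just past the paper's near edge. About 30 mm remain to its centre.

Call:
{"name": "apply_moves", "arguments": {"deltas": [{"claw": 0.8,"delta_pos": [-0.4,0,0],"yaw": 0},{"claw": 0.8,"delta_pos": [-0.5,0,0],"yaw": 0},{"claw": 0.8,"delta_pos": [-0.5,0,0],"yaw": 0},{"claw": 0.8,"delta_pos": [-0.4,0,0],"yaw": 0},{"claw": 0.8,"delta_pos": [-0.4,0,0],"yaw": 0},{"claw": 0.8,"delta_pos": [-0.3,0,0],"yaw": 0},{"claw": 0.8,"delta_pos": [-0.2,0,0],"yaw": 0},{"claw": 0.8,"delta_pos": [-0.1,0,0],"yaw": 0}]}}

```text
clock: 13.55
eef_pos: [485.4, -10.3, 176.7]
tcp_rot: [-3.142, -0.0, 1.039]
contact_force: [-0.5, 0.3, 0.0]
opening: 0.102
grasp_force: 0.0
```

Call:
{"name": "apply_moves", "arguments": {"deltas": [{"claw": 0.8,"delta_pos": [0.4,0,0],"yaw": 0},{"claw": 0.8,"delta_pos": [0.8,0,0],"yaw": 0},{"claw": 0.8,"delta_pos": [1,0,-1],"yaw": 0},{"claw": 0.8,"delta_pos": [1,0,-3],"yaw": 0},{"claw": 0.8,"delta_pos": [0,0,-4],"yaw": 0},{"claw": 0.8,"delta_pos": [0,0,-4],"yaw": 0},{"claw": 0.8,"delta_pos": [0,0,-3],"yaw": 0},{"claw": 0.8,"delta_pos": [0,0,0],"yaw": 0}]}}

```text
clock: 14.55
eef_pos: [502.7, 18.0, 329.6]
tcp_rot: [3.137, -0.003, 1.039]
contact_force: [-0.3, -0.8, 0.2]
opening: 0.102
grasp_force: 0.0
```

```bash
python3 - <<'E'
from h import *
f=wframe(); cv2.imwrite('pics/w6.png',f['img']); print(r.sense()['eef_pos'])
E
```

```text
[502.04835858  17.92854926 328.02420006]
```

View pics/w6.png

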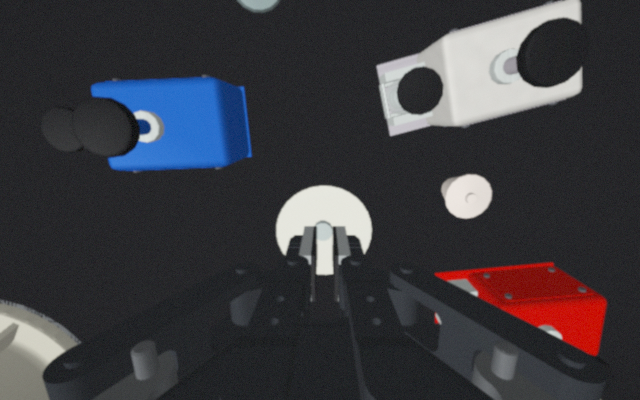

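The tablet lies at (323,230), in the middle of the paper. The dispenser's plunger is up and the arm is clear.

```bash
python3 -c "
from rig import r
print(r.sign_off())"
```

```text
the job is handed in; nothing more can be done
None
```

I pressed the plunger once to its stop and let it come back up. I then pushed the tablet with the fingertips to the middle of the filter paper; the last picture shows it flat there, and I handed the job in at about 15 s.

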